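# Tip the large bead out of the divided bead tray

## Robot

A 7-joint arm with a two-finger parallel gripper is mounted at the origin on a cart in front of the work surface, level with it; the furniture and walls round the work are solid. World frame = base frame: x ahead of the robot, y to its left, z up, the work surface at z = 0. Lengths are in m, angles in rad, forces in N, time in s.
With the tool pointing down it reaches from about 0.425 to 0.925 m from the base axis. Payload 6.8 kg.
Tool frame: the origin (TCP) lies where the fingers leave the gripper's body, on its centre line; the fingertips stand 73 mm ahead of it and the grasp point (between the pads) lies 54 mm ahead of it; z points along the fingers, y is the line along which they close (so a half turn about z gives the same grasp; the last joint's range is limited). The gripper opens to 85 mm and grips with 20 to 120 N. Pads are 22 mm wide; open, the fingers measure 114 mm over their backs; the gripper's body (76 mm by 85 mm) begins 54 mm behind the grasp point. The pads swing forward as they close: fully open they stand 13 mm farther back than shut.
Start: joints at [1.2, 0.477, 0.022, 1.555, -0.011, 1.109, -0.083], TCP at [0.175, -0.652, 0.304] pointing down, gripper open.
Joint ranges: [-2.96, 2.96], [-0.34, 2.1], [-1.41, 1.46], [0.24, 2.44], [-1.37, 4.51], [0.17, 1.92], [-2.96, 2.96]. Speed limits (rad/s): [2.39, 2.39, 3.14, 3.14, 3.14, 3.14, 3.14].

## Interface

Orientations are given as a rotation vector (axis times angle).
In Python, from bench import r gives the robot as it stands.
- The arm moves only by the shell command python3 drive.py [OPENING] [FORCE], which reads ROWS from standard input. ROWS is one flat JSON list of numbers that holds 1 to 5 rows one after another, with no inner brackets; each row has 6 numbers: dx, dy, dz in m, then a rotation vector rx, ry, rz in rad; each row is the pose to reach, as a shift and turn from the pose commanded when the command began, along the tool's axes at that moment; what a row does not reach only later rows make up. A row lasts 1/10 s, in which the tool goes at most 0.05 m and 0.15 rad, less where a joint would pass 70% of its speed; a pose out of reach is approached as far as the arm can. OPENING is the finger opening in m, set as the command begins (- or left out keeps the last). The fingers move at their own pace and stop on an object; FORCE is the grip in N (left out, the last holds). Time passes only in rows, so rows that do not move let the fingers close. It prints the time, the measured TCP pose, the force, the opening and the grip force at its end. Input that does not fit is refused with a message, and nothing moves.
- r.get_obs(): the state, without advancing time (a new reading comes with each control period).
- r.grab_frame(name): name is "scene" or "top" or "wrist"; returns (picture, depth): 480x640x3 uint8, blue, green, red; 480x640 float32, m along the optical axis (not along the pixel's ray), 0 where there is no reading.
- r.camera_info(name): a dict with "camera_matrix" (3x3 intrinsics, pixels), "R" (3x3) and "t" (3): a world point X has camera coordinates R X + t. Camera axes: x right, y down, z forward; pixel columns grow to the right and rows downward; lengths in m; the calibration is good to about 2 mm. A picture is of the moment at which its call begins: read the wrist's pose just before it. camera_info takes no time and is no camera call; for the wrist camera it gives the pose at the moment of the call.
- r.hand_in(): hands the job in; it is judged then, once.
The state is a dict: "clock": time; "joints": joint angles; "qvel": joint speeds; "tau": joint torques, N m; "tcp_pos": TCP position; "orientation": TCP orientation; "contact_force": force on the tool from outside, world axes, zero at the start; "moment": the same for the moment, N m; "grip_width": finger opening in m; "gripper_force": force on a finger pad.
Only numpy, scipy, OpenCV 4.12 (cv2) and the standard library are available. Lean on these libraries where they do the work, as an engineer would, in place of code of your own. Each camera call takes 0.05 s, during which the arm holds its last target. There are 200 camera calls.

## Task

Lift the two-bay wooden bead tray by its handle and tip it on one corner over the bisque bowl, so that only the large bead rolls out through its bay's rim gap into the bowl and the small bead stays in the tray. Do not touch the beads with the fingers or push the bowl about; afterwards set the tray down flat on the worktop and let go.

Things in the scene. Friction and masses are not known exactly. Their poses are not given: they have to be found in the camera images.
- bead_tray: Loose pale wood tray, ~0.3 kg, on the left. Origin: centre of underside, z up. 92 mm long (x), 144 wide (y), walls 6 thick, 32 high. A 12 mm divider along x at y=0 makes two bays, each 80 x 60 mm inside, one at +y, one at -y. Only the front wall (+x; faces right at the start) has rim gaps: one 34 mm gap per bay at its outer end (|y| 32 to 66 mm), beside the side wall; lip at x=46, z=8.5 mm.
- tray_handle (a point): Middle of the tray's handle, 72 mm above the tray's underside, on its centre line; axes as the tray's. The handle is an upright wooden plate in the middle of the divider, 60 mm along the tray's x, 12 mm thick along its y, top 92 mm above the underside. Grip it from above with the fingers closing along the tray's y.
- large_bead: Loose plain terracotta ball, 26 mm across, 22 g; origin at its centre, axes mean nothing. It lies in either bay of the tray and is to be tipped out. Bay floors slope 4 degrees down to the back (-x), so beads rest there until the front is tipped lower. With the corner (+x,+y) lowest, the +y bay empties along its side wall and the -y bead is held by its wall; corner (+x,-y) the reverse.
- small_bead: Loose plain terracotta ball, 18 mm across, 12 g; origin at its centre, axes mean nothing (it rolls). It lies in the other bay of the tray and must stay in the tray.
- bowl: Small round open bisque bowl, plain pale clay, about 100 mm across the rim, 46 mm high, wall about 4 mm at the rim (inside width there about 85 to 90 mm), 0.14 kg, loose. Origin at the centre of its underside, z up. It stands upright on the right part of the worktop.

How it is judged:
By the outcome, as a careful person would: the job done as asked, in the order asked, and still so for the second after the job is handed in, with the robot touching nothing.
It also fails if it takes over 56 s, if anything falls off the work surface, if the arm or the gripper's body presses on something with over 40 N, if the wrist force passes 120 N, or if a joint passes its speed limit or range.

## Working session

There is one attempt and no reset: what is moved stays moved. The work goes in short steps, Python scripts to look and compute and a shell command to move; the robot and the scene stay as the last step left them, time stands still between calls to the robot, and variables do not carry over. Pictures are saved under pics/ and viewed, at most 10 in all, crops included, and the job is handed in when it is done.

```bash
ls; mkdir -p pics; python3 - <<'E'
from bench import r
import cv2,numpy as np
o=r.get_obs();print({k:np.round(v,3) for k,v in o.items()})
for n in("top","scene"):
    p,d=r.grab_frame(n);cv2.imwrite(f"pics/{n}0.png",p);np.save(f"pics/{n}0.npy",d)
    c=r.camera_info(n);print(n,np.round(c["camera_matrix"],1).tolist(),np.round(c["R"],3).tolist(),np.round(c["t"],3))
E
```

```text
bench.py
drive.py
pics
{'clock': np.float64(0.0), 'joints': array([ 1.2  ,  0.478,  0.022,  1.556, -0.012,  1.109, -0.083]), 'qvel': array([ 0.   , -0.001, -0.001,  0.   ,  0.001, -0.   ,  0.001]), 'tau': array([-0.0000e+00, -5.9646e+01,  1.6070e+00, -2.8119e+01,  1.2000e-02,
        9.0000e-03, -0.0000e+00]), 'tcp_pos': array([ 0.175, -0.651,  0.303]), 'orientation': array([-3.113e+00, -4.110e-01,  1.000e-03]), 'contact_force': array([-0.102,  0.241,  0.788]), 'moment': array([ 0.014, -0.009, -0.007]), 'gripper_force': np.float64(0.0), 'grip_width': np.float64(0.085)}
top [[600.2, 0.0, 316.5], [0.0, 600.2, 246.4], [0.0, 0.0, 1.0]] [[0.017, -0.999, 0.032], [-0.988, -0.021, -0.156], [0.157, -0.029, -0.987]] [-0.027  0.532  0.915]
scene [[544.6, 0.0, 323.3], [0.0, 544.6, 234.4], [0.0, 0.0, 1.0]] [[-0.909, -0.417, 0.015], [-0.317, 0.667, -0.674], [0.271, -0.617, -0.738]] [0.456 0.212 0.778]
```

View pics/top0.png

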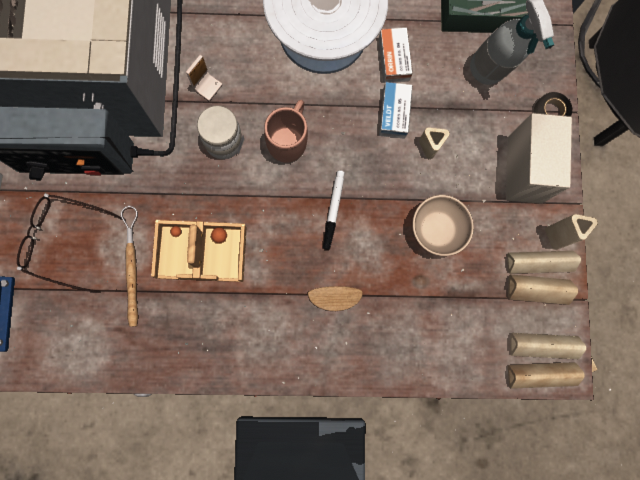

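View pics/scene0.png

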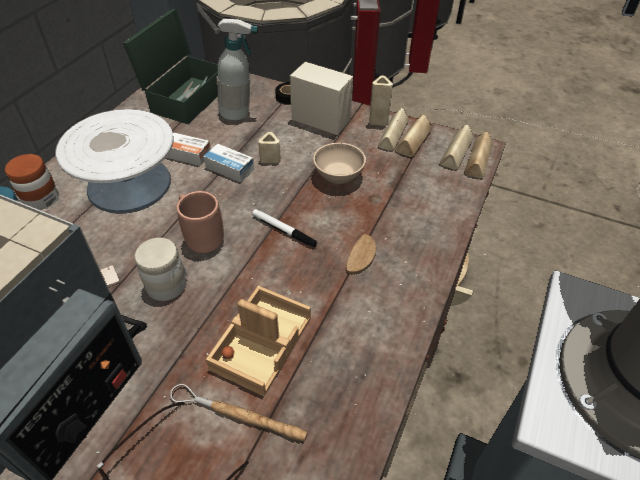

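The top view shows the tray at (152–245, 220–280), with its handle at about (195,245). Its front wall, with the gaps at both ends, is on the bottom (robot) side. The right-bay bead at (219,236) looks larger than the left one at (176,231). The bowl is at (443,225), and the scene view shows the same layout. Next I'll measure.

```bash
cat > h.py <<'E'
import numpy as np,cv2
from bench import r
def cloud(n,d):
    c=r.camera_info(n);K=c["camera_matrix"];R=np.array(c["R"]);t=np.array(c["t"])
    v,u=np.mgrid[:480,:640]
    P=np.stack([(u-K[0][2])/K[0][0]*d,(v-K[1][2])/K[1][1]*d,d],-1)
    return (P-t)@R
E
python3 - <<'E'
from h import *
p=cv2.imread("pics/top0.png");d=np.load("pics/top0.npy");W=cloud("top",d)
print("table z",np.median(W[300:380,100:300,2]))
T=W[205:295,140:260].reshape(-1,3)
hm=T[T[:,2]>.06];print("handle",len(hm),hm.min(0),hm.max(0));top=hm[hm[:,2]>.084];print("top",cv2.minAreaRect(top[:,:2].astype(np.float32)*1000),top[:,2].mean())
rim=T[(T[:,2]>.027)&(T[:,2]<.037)];print("rim",cv2.minAreaRect(rim[:,:2].astype(np.float32)*1000))
hsv=cv2.cvtColor(p,cv2.COLOR_BGR2HSV)
m=((hsv[...,0]<10)&(hsv[...,1]>170)&(hsv[...,2]>70)).astype(np.uint8);m[:215]=0;m[285:]=0;m[:,:150]=0;m[:,248:]=0
n,l,s,c=cv2.connectedComponentsWithStats(m)
for i in range(1,n):
    if s[i,4]>15:
        q=W[l==i];print("bead",c[i],s[i],np.median(q,0),"top",np.percentile(q[:,2],90))
B=W[185:265,400:485].reshape(-1,3);B=B[(B[:,2]>.038)&(B[:,2]<.056)]
print("bowl",cv2.minEnclosingCircle(B[:,:2].astype(np.float32)*1000),len(B),B[:,2].max())
for nm,(a,b,e,f) in dict(mug=(95,165,260,312),box=(110,205,495,575),tri=(120,160,418,455),jar=(100,160,195,245)).items():
    q=W[a:b,e:f].reshape(-1,3);q=q[q[:,2]>.02];print(nm,q.min(0).round(3),q.max(0).round(3))
cv2.imwrite("pics/tray0.png",cv2.resize(p[205:295,140:260],None,fx=5,fy=5,interpolation=cv2.INTER_CUBIC))
E
```

```text
table z 0.00030848822590686867
handle 489 [0.38236708 0.01150537 0.06003012] [0.55342074 0.17981948 0.9870367 ]
top ((454.13092041015625, 108.56146240234375), (237.07794189453125, 45.539268493652344), 42.64728927612305) 0.2184149329380666
rim ((525.135986328125, 173.41571044921875), (144.43829345703125, 92.8422622680664), 88.81983184814453)
bead [175.46478873 231.02816901] [171 227  10   9  71] [0.55535204 0.21252899 0.0211033 ] top 0.024557675074622202
bead [218.4375  234.71875] [212 228  14  14 160] [0.54985128 0.14202739 0.02858264] top 0.031667856785832116
bowl ((571.359130859375, -218.95254516601562), 50.46730041503906) 660 0.05176306733504577
mug [0.382 0.002 0.02 ] [0.767 0.071 0.987]
box [ 0.382 -0.45   0.02 ] [0.782 0.012 0.987]
tri [ 0.382 -0.23   0.02 ] [0.733 0.012 0.987]
jar [0.382 0.012 0.02 ] [0.747 0.176 0.987]
```

View pics/tray0.png

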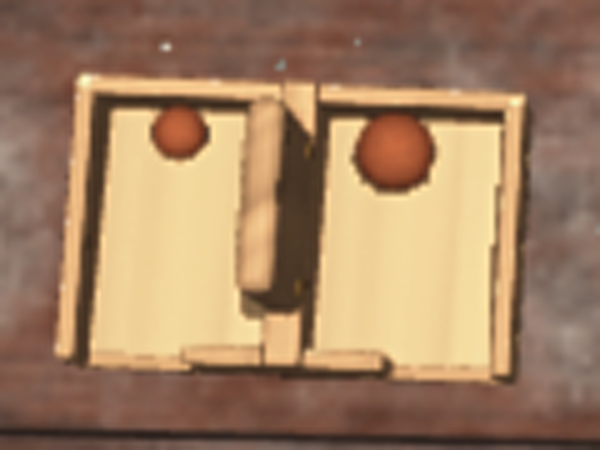

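The large bead is in the right bay (tray +y, world −y) and the front faces the robot. The tray centre is about (0.525, 0.173). I'll move over now and write a helper that converts world targets to tool shifts.

```bash
cat >> h.py <<'E'
from scipy.spatial.transform import Rotation as Ro
def need(pos,Rt=None):
    "tool-axis shift and turn from the present pose to a world TCP pose"
    o=r.get_obs();R0=Ro.from_rotvec(o["orientation"])
    s=R0.inv().apply(np.array(pos)-o["tcp_pos"])
    w=(R0.inv()*Rt).as_rotvec() if Rt is not None else np.zeros(3)
    print("need",s.round(4),w.round(4),"t",o["clock"],"tcp",o["tcp_pos"].round(4),"j",o["joints"].round(2))
def down(a): # tool y at world azimuth a (deg), z down
    a=np.radians(a);y=np.array([np.cos(a),np.sin(a),0]);z=np.array([0,0,-1.])
    return Ro.from_matrix(np.c_[np.cross(y,z),y,z])
E
echo '[0.227, -0.121, 0, 0, 0, 0.142, 0.227, -0.121, 0, 0, 0, 0.284, 0.227, -0.121, 0, 0, 0, 0.284, 0.227, -0.121, 0, 0, 0, 0.284, 0.227, -0.121, 0, 0, 0, 0.284]' | python3 drive.py
python3 - <<'E'
from h import *
d=np.load("pics/top0.npy");W=cloud("top",d);W[d<.1]=0
T=W[205:295,140:260].reshape(-1,3);q=T[(T[:,2]>.084)]
print("handle top",cv2.minAreaRect(q[:,:2].astype(np.float32)*1000),len(q),q[:,2].mean())
for nm,(a,b,e,f) in dict(mug=(95,165,260,312),box=(110,205,495,575),tri=(120,160,418,455),bowl=(185,265,405,485)).items():
    q=W[a:b,e:f].reshape(-1,3);q=q[q[:,2]>.02];print(nm,q.min(0).round(3),q.max(0).round(3))
need((.55,-.30,.30),down(-91.2))
need((.525,.173,.25),down(-91.2))
E
```

```text
clock: 0.6
tcp_pos: [0.3589, -0.4792, 0.3036]
orientation: [-3.141, 0.034, 0.001]
contact_force: [1.4, -1.3, 0.4]
grip_width: 0.0852
gripper_force: 0.0
handle top ((524.4230346679688, 173.431640625), (13.053942680358887, 58.150569915771484), 88.79420471191406) 326 0.09109721677323232
mug [0.676 0.002 0.02 ] [0.767 0.071 0.094]
box [ 0.62 -0.45  0.02] [ 0.782 -0.335  0.117]
tri [ 0.694 -0.23   0.02 ] [ 0.733 -0.189  0.056]
bowl [ 0.522 -0.268  0.02 ] [ 0.621 -0.169  0.052]
need [ 0.1872 -0.1833  0.0036] [-0.0004  0.0004 -0.0004] t 0.6 tcp [ 0.3589 -0.4792  0.3036] j [ 0.82  0.35  0.    1.74 -0.    1.04 -0.77]
need [ 0.1521 -0.6556  0.0538] [-0.0004  0.0004 -0.0004] t 0.6 tcp [ 0.3589 -0.4792  0.3036] j [ 0.82  0.35  0.    1.74 -0.    1.04 -0.77]
```

```bash
echo '[0.04, -0.03, 0, 0, 0, 0, 0.08, -0.06, 0, 0, 0, 0, 0.12, -0.09, 0, 0, 0, 0, 0.15, -0.12, 0, 0, 0, 0, 0.15, -0.17, 0, 0, 0, 0]' | python3 drive.py
echo '[0, -0.25, 0, 0, 0, 0, 0, -0.25, 0, 0, 0, 0, 0, -0.25, 0, 0, 0, 0, 0, -0.25, 0, 0, 0, 0, 0, -0.25, 0, 0, 0, 0]' | python3 drive.py
echo '[0, -0.22, 0.04, 0, 0, 0, 0, -0.22, 0.04, 0, 0, 0, 0, -0.22, 0.04, 0, 0, 0, 0, -0.22, 0.04, 0, 0, 0, 0, -0.22, 0.04, 0, 0, 0]' | python3 drive.py
python3 - <<'E'
from h import *
need((.5248,.1734,.200),down(-91.2))
E
```

```text
clock: 1.1
tcp_pos: [0.5148, -0.3133, 0.3032]
orientation: [3.141, -0.032, 0.003]
contact_force: [0.6, 0.5, -0.2]
grip_width: 0.0853
gripper_force: 0.0
clock: 1.6
tcp_pos: [0.5162, -0.0623, 0.3038]
orientation: [3.141, -0.034, -0.0]
contact_force: [0.8, 0.1, -0.1]
grip_width: 0.0856
gripper_force: 0.0
clock: 2.1
tcp_pos: [0.5201, 0.1609, 0.2631]
orientation: [-3.14, 0.024, 0.002]
contact_force: [0.1, 0.2, -0.3]
grip_width: 0.0859
gripper_force: 0.0
need [ 0.0046 -0.0125  0.0631] [-0.0019  0.0013  0.0054] t 2.1 tcp [0.5201 0.1609 0.2631] j [-0.15  0.33 -0.32  1.89  0.12  0.94 -2.11]
```

```bash
echo '[0.004, -0.012, 0.02, 0, 0, 0, 0.005, -0.012, 0.06, 0, 0, 0, 0.005, -0.012, 0.07, 0, 0, 0, 0.005, -0.012, 0.07, 0, 0, 0, 0.005, -0.012, 0.07, 0, 0, 0]' | python3 drive.py .05 60
python3 - <<'E'
from h import *
need((.5248,.1734,.126),down(-91.2))
p,d=r.grab_frame("wrist");cv2.imwrite("pics/w1.png",p)
E
```

```text
clock: 2.6
tcp_pos: [0.5271, 0.1673, 0.1948]
orientation: [-3.141, 0.035, -0.001]
contact_force: [0.1, 0.9, -0.1]
grip_width: 0.0501
gripper_force: 0.0
need [-0.0025 -0.006   0.0688] [-0.0001 -0.0007 -0.0011] t 2.6 tcp [0.5271 0.1673 0.1948] j [-0.18  0.43 -0.3   1.93  0.17  0.81 -2.17]
```

View pics/w1.png

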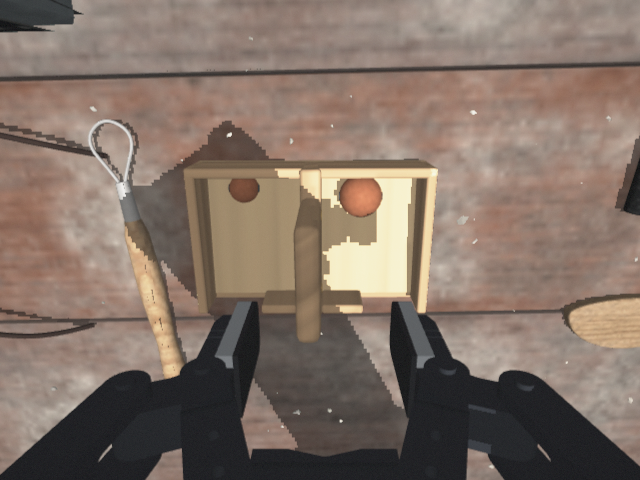

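The wrist view shows the handle at column 308 and the middle of the fingers at about 325, so the fingers are about 6 mm to the right. That matches the measured shift. Bead sizes are confirmed too: the large one is at (361,196). Next I correct the shift and descend.

```bash
echo '[-0.002, -0.006, 0, 0, 0, 0, -0.002, -0.006, 0.02, 0, 0, 0, -0.002, -0.006, 0.04, 0, 0, 0, -0.002, -0.006, 0.06, 0, 0, 0, -0.002, -0.006, 0.06, 0, 0, 0]' | python3 drive.py
python3 - <<'E'
from h import *
need((.5248,.1734,.126),down(-91.2))
E
```

```text
clock: 3.15
tcp_pos: [0.5237, 0.1735, 0.1328]
orientation: [3.14, -0.033, -0.004]
contact_force: [0.1, -0.3, -0.8]
grip_width: 0.0499
gripper_force: 0.0
need [0.0011 0.0001 0.0068] [ 0.001   0.0026 -0.0001] t 3.15 tcp [0.5237 0.1735 0.1328] j [-0.21  0.52 -0.28  1.97  0.22  0.69 -2.22]
```

```bash
echo '[0.001, 0, 0.007, 0, 0, 0, 0.001, 0, 0.007, 0, 0, 0, 0.001, 0, 0.007, 0, 0, 0]' | python3 drive.py
echo '[0, 0, 0, 0, 0, 0, 0, 0, 0, 0, 0, 0, 0, 0, 0, 0, 0, 0, 0, 0, 0, 0, 0, 0, 0, 0, 0, 0, 0, 0]' | python3 drive.py 0 70
echo '[0, 0, 0, 0, 0, 0, 0, 0, 0, 0, 0, 0]' | python3 drive.py
echo '[0, 0, -0.01, 0, 0, 0, 0, 0, -0.02, 0, 0, 0, 0, 0, -0.03, 0, 0, 0, 0, 0, -0.04, 0, 0, 0, 0, 0, -0.05, 0, 0, 0]' | python3 drive.py
echo '[0, 0, -0.03, 0, 0, 0, 0, 0, -0.06, 0, 0, 0, 0, 0, -0.09, 0, 0, 0, 0, 0, -0.10, 0, 0, 0, 0, 0, -0.10, 0, 0, 0]' | python3 drive.py
python3 - <<'E'
from h import *
o=r.get_obs();print(o["moment"],o["tcp_pos"])
# geometry of tilt: tool frame->tray: xt=-x, yt=y, zt=-z ; tilts of tray: side a about tray x, front b about tray y
yaw=Ro.from_euler("z",178.8,degrees=True)
grip=np.array([0,0,.072+.054])
for a,b in((15,0),(15,15),(18,20),(20,25)):
    T=yaw*Ro.from_euler("xy",[-a,b],degrees=True)  # intrinsic below
    T=yaw*Ro.from_euler("Y",b,degrees=True)*Ro.from_euler("X",-a,degrees=True)
    f=lambda p:T.apply(np.array(p)-grip).round(3)
    Tt=yaw.inv()*T
    down0=down(-91.2); F=Ro.from_matrix(np.diag([-1.,1,-1]))
    tool=T*F
    g=T.inv().apply([0,0,-1]); sl=np.radians(4); 
    floor=np.array([np.cos(sl),0,np.sin(sl)])
    print(a,b,"lip",f([.046,.053,.0085]),"corner",f([.046,.072,0]),"floor fwd slope deg",np.degrees(np.arcsin(g@floor)).round(1),"side",np.degrees(np.arcsin(g[1])).round(1),"rotvec tool",(down0.inv()*tool).as_rotvec().round(3))
E
```

```text
clock: 3.45
tcp_pos: [0.5263, 0.1739, 0.1278]
orientation: [-3.141, 0.034, -0.002]
contact_force: [-0.0, 0.5, -0.6]
grip_width: 0.0499
gripper_force: 0.0
clock: 3.95
tcp_pos: [0.5261, 0.1739, 0.1275]
orientation: [-3.141, 0.033, -0.002]
contact_force: [-0.8, 0.4, 6.0]
grip_width: 0.0114
gripper_force: 69.2
clock: 4.15
tcp_pos: [0.5261, 0.174, 0.1275]
orientation: [-3.141, 0.033, -0.002]
contact_force: [-1.3, 1.1, 5.8]
grip_width: 0.011
gripper_force: 69.2
clock: 4.65
tcp_pos: [0.5258, 0.1736, 0.1779]
orientation: [-3.141, 0.033, -0.001]
contact_force: [0.2, -0.6, -3.2]
grip_width: 0.0109
gripper_force: 68.3
clock: 5.15
tcp_pos: [0.5264, 0.1739, 0.2785]
orientation: [-3.14, 0.034, -0.005]
contact_force: [-1.2, -0.3, -3.7]
grip_width: 0.0112
gripper_force: 68.5
[ 0.01162728  0.03940311 -0.00039008] [0.5263958  0.17388077 0.27846399]
15 0 lip [-0.046 -0.02  -0.127] corner [-0.047 -0.036 -0.14 ] floor fwd slope deg -3.9 side 15.0 rotvec tool [ 0.262 -0.    -0.   ]
15 15 lip [-0.012 -0.021 -0.135] corner [-0.009 -0.037 -0.147] floor fwd slope deg 11.1 side 14.5 rotvec tool [ 0.26   0.26  -0.034]
18 20 lip [ 0.    -0.014 -0.136] corner [ 0.005 -0.03  -0.149] floor fwd slope deg 16.2 side 16.9 rotvec tool [ 0.311  0.346 -0.055]
20 25 lip [ 0.012 -0.01  -0.136] corner [ 0.018 -0.025 -0.149] floor fwd slope deg 21.2 side 18.1 rotvec tool [ 0.343  0.432 -0.076]
```

The lift worked. Carrying over now, with the front tipped slightly up so no bead comes out.

```bash
echo '[0, 0.005, 0, 0, -0.05, 0, 0, 0.015, 0, 0, -0.1, 0, 0.005, 0.03, 0, 0, -0.1, 0, 0.012, 0.05, 0, 0, -0.1, 0, 0.022, 0.075, 0, 0, -0.1, 0]' | python3 drive.py
echo '[0.012, 0.03, -0.001, 0, 0, 0, 0.025, 0.06, -0.002, 0, 0, 0, 0.038, 0.09, -0.004, 0, 0, 0, 0.05, 0.12, -0.005, 0, 0, 0, 0.062, 0.15, -0.006, 0, 0, 0]' | python3 drive.py
echo '[0.012, 0.03, -0.001, 0, 0, 0, 0.022, 0.06, -0.002, 0, 0, 0, 0.03, 0.088, -0.003, 0, 0, 0, 0.035, 0.11, -0.004, 0, 0, 0, 0.037, 0.126, -0.004, 0, 0, 0]' | python3 drive.py
echo '[0, 0.01, 0, 0, 0, 0, 0, 0.015, 0, 0, 0, 0, 0, 0.017, 0, 0, 0, 0, 0, 0.017, 0, 0, 0, 0, 0, 0.017, 0, 0, 0, 0]' | python3 drive.py
python3 - <<'E'
from h import *
need((.639,-.196,.25),down(-91.2))
p,d=r.grab_frame("scene");cv2.imwrite("pics/s1.png",p)
p,d=r.grab_frame("top");cv2.imwrite("pics/t1.png",p)
E
```

```text
clock: 5.65
tcp_pos: [0.5458, 0.0974, 0.2754]
orientation: [-3.137, 0.031, 0.158]
contact_force: [0.2, 0.4, -3.1]
grip_width: 0.0111
gripper_force: 68.5
clock: 6.15
tcp_pos: [0.6051, -0.0554, 0.2751]
orientation: [-3.137, 0.034, 0.158]
contact_force: [1.2, 0.8, -2.6]
grip_width: 0.0108
gripper_force: 68.5
clock: 6.65
tcp_pos: [0.6392, -0.183, 0.2753]
orientation: [3.137, -0.037, -0.159]
contact_force: [0.1, -0.3, -2.5]
grip_width: 0.0112
gripper_force: 68.5
clock: 7.15
tcp_pos: [0.6396, -0.1956, 0.2771]
orientation: [-3.136, 0.031, 0.157]
contact_force: [-0.7, 1.1, -3.3]
grip_width: 0.0111
gripper_force: 68.5
need [0.0021 0.0004 0.027 ] [-0.0006  0.0998  0.0013] t 7.15 tcp [ 0.6396 -0.1956  0.2771] j [ 0.31  0.54 -0.17  1.52  0.11  1.19 -1.47]
```

View pics/s1.png

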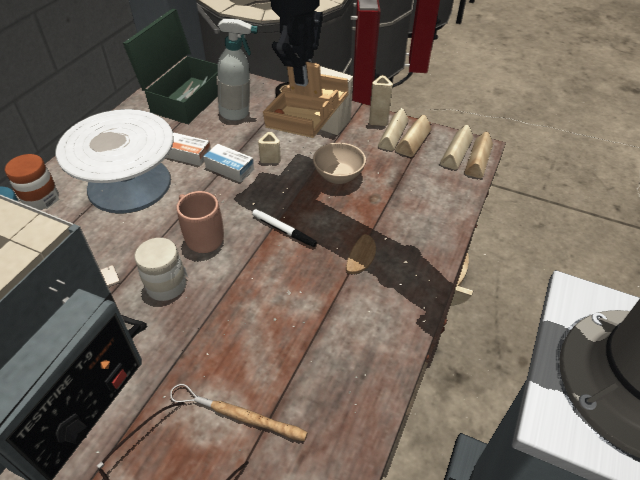

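The scene view shows the tray held at (305,105), just beyond the bowl at (340,163), and nothing has spilled. Now the side tilt, lowering the large-bead side first.

```bash
echo '[0, 0, 0, 0.06, 0, 0, 0, 0, 0, 0.12, 0, 0, 0, 0, 0, 0.18, 0, 0, 0, 0, 0, 0.24, 0, 0, 0, 0, 0, 0.27, 0, 0]' | python3 drive.py
echo '[0, 0, 0, 0, 0, 0, 0, 0, 0, 0, 0, 0, 0, 0, 0, 0, 0, 0]' | python3 drive.py
python3 - <<'E'
from h import *
def tray(a,b): 
    return Ro.from_euler("z",178.8,degrees=True)*Ro.from_euler("Y",b,degrees=True)*Ro.from_euler("X",-a,degrees=True)
F=Ro.from_matrix(np.diag([-1.,1,-1]))
for b in(0,4,8,12,16):
    T=tray(16,b); off=T.apply(np.array([.046,.053,.0085])-[0,0,.126]); pos=np.array([.593,-.216,.084])-off
    print(b,pos.round(3));need(pos,T*F)
p,d=r.grab_frame("top");cv2.imwrite("pics/t2.png",p[120:290,330:570])
p,d=r.grab_frame("wrist");cv2.imwrite("pics/w2.png",p)
E
```

```text
clock: 7.75
tcp_pos: [0.6393, -0.1976, 0.2768]
orientation: [-2.866, 0.051, 0.139]
contact_force: [-0.1, 0.6, -2.6]
grip_width: 0.011
gripper_force: 68.7
clock: 8.05
tcp_pos: [0.6397, -0.196, 0.2772]
orientation: [-2.868, 0.048, 0.139]
contact_force: [-0.8, 0.1, -2.8]
grip_width: 0.0113
gripper_force: 68.7
0 [ 0.639 -0.198  0.212]
need [0.0063 0.0197 0.0623] [ 0.0098  0.0963 -0.026 ] t 8.05 tcp [ 0.6397 -0.196   0.2772] j [ 0.45  0.59 -0.25  1.47 -0.11  1.25 -1.32]
4 [ 0.63  -0.198  0.214]
need [-0.0029  0.0192  0.0604] [ 0.0098  0.1635 -0.0449] t 8.05 tcp [ 0.6397 -0.196   0.2772] j [ 0.45  0.59 -0.25  1.47 -0.11  1.25 -1.32]
8 [ 0.621 -0.198  0.217]
need [-0.0123  0.0188  0.0591] [ 0.0097  0.2307 -0.0638] t 8.05 tcp [ 0.6397 -0.196   0.2772] j [ 0.45  0.59 -0.25  1.47 -0.11  1.25 -1.32]
12 [ 0.612 -0.198  0.218]
need [-0.0218  0.0186  0.0584] [ 0.0096  0.2979 -0.0827] t 8.05 tcp [ 0.6397 -0.196   0.2772] j [ 0.45  0.59 -0.25  1.47 -0.11  1.25 -1.32]
16 [ 0.602 -0.198  0.219]
need [-0.0312  0.0186  0.0584] [ 0.0096  0.3651 -0.1016] t 8.05 tcp [ 0.6397 -0.196   0.2772] j [ 0.45  0.59 -0.25  1.47 -0.11  1.25 -1.32]
```

View pics/w2.png

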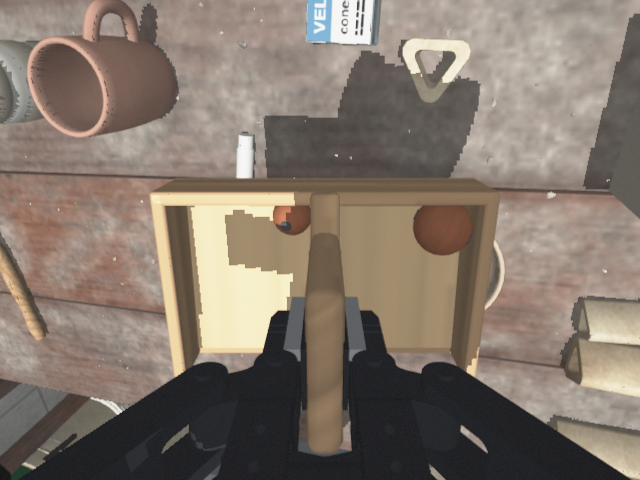

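The wrist view shows the large bead at (442,228), at the back against the right side wall. The small bead is at (291,217), against the divider. Next I lower to the pour height and check where the lip is.

```bash
echo '[0.001, 0.004, 0.012, 0, 0.02, 0, 0.002, 0.008, 0.024, 0, 0.04, 0, 0.003, 0.012, 0.036, 0.005, 0.06, -0.01, 0.005, 0.016, 0.05, 0.01, 0.08, -0.02, 0.006, 0.02, 0.062, 0.01, 0.096, -0.026]' | python3 drive.py
echo '[0, 0, 0, 0, 0, 0, 0, 0, 0, 0, 0, 0]' | python3 drive.py
python3 - <<'E'
from h import *
def tray(a,b): 
    return Ro.from_euler("z",178.8,degrees=True)*Ro.from_euler("Y",b,degrees=True)*Ro.from_euler("X",-a,degrees=True)
F=Ro.from_matrix(np.diag([-1.,1,-1]))
for b in(0,4,8,12,16,20):
    T=tray(16,b); off=T.apply(np.array([.046,.053,.0085])-[0,0,.126]); pos=np.array([.593,-.216,.084])-off
    need(pos,T*F)
p,d=r.grab_frame("top");W=cloud("top",d)
for k in((.046,.069,.032),(.046,.032,.032),(-.046,.069,.032)):
    X=r.get_obs()["tcp_pos"]+tray(16,0).apply(np.array(k)-[0,0,.126]);c=r.camera_info("top");x=np.array(c["camera_matrix"])@(np.array(c["R"])@X+c["t"]);x=x[:2]/x[2];print(X.round(3),x);cv2.circle(p,tuple(map(int,np.round(x))),2,(0,255,0),-1)
cv2.imwrite("pics/t3.png",cv2.resize(p[140:290,360:560],None,fx=4,fy=4))
E
```

```text
clock: 8.65
tcp_pos: [0.6388, -0.1993, 0.2111]
orientation: [-2.862, 0.031, -0.005]
contact_force: [0.3, -0.7, -1.8]
grip_width: 0.0114
gripper_force: 68.7
clock: 8.85
tcp_pos: [0.639, -0.1993, 0.2119]
orientation: [-2.861, 0.032, -0.003]
contact_force: [0.9, 0.5, -2.4]
grip_width: 0.0113
gripper_force: 68.7
need [ 0.0004 -0.0008  0.0006] [-0.0007  0.0007 -0.0012] t 8.85 tcp [ 0.639  -0.1993  0.2119] j [ 0.49  0.62 -0.27  1.58 -0.14  1.03 -1.25]
need [-0.0086 -0.0016 -0.0022] [-0.0006  0.0678 -0.0205] t 8.85 tcp [ 0.639  -0.1993  0.2119] j [ 0.49  0.62 -0.27  1.58 -0.14  1.03 -1.25]
need [-0.0178 -0.0022 -0.0043] [-0.0006  0.1349 -0.0398] t 8.85 tcp [ 0.639  -0.1993  0.2119] j [ 0.49  0.62 -0.27  1.58 -0.14  1.03 -1.25]
need [-0.0271 -0.0026 -0.0059] [-0.0006  0.202  -0.059 ] t 8.85 tcp [ 0.639  -0.1993  0.2119] j [ 0.49  0.62 -0.27  1.58 -0.14  1.03 -1.25]
need [-0.0366 -0.0029 -0.0068] [-0.0005  0.2691 -0.0783] t 8.85 tcp [ 0.639  -0.1993  0.2119] j [ 0.49  0.62 -0.27  1.58 -0.14  1.03 -1.25]
need [-0.046  -0.003  -0.0071] [-0.0005  0.3362 -0.0976] t 8.85 tcp [ 0.639  -0.1993  0.2119] j [ 0.49  0.62 -0.27  1.58 -0.14  1.03 -1.25]
[ 0.593 -0.239  0.103] [464.66193617 204.1613827 ]
[ 0.593 -0.203  0.113] [443.04312234 201.5904462 ]
[ 0.685 -0.241  0.103] [464.58799087 146.05718483]
```

View pics/t3.png

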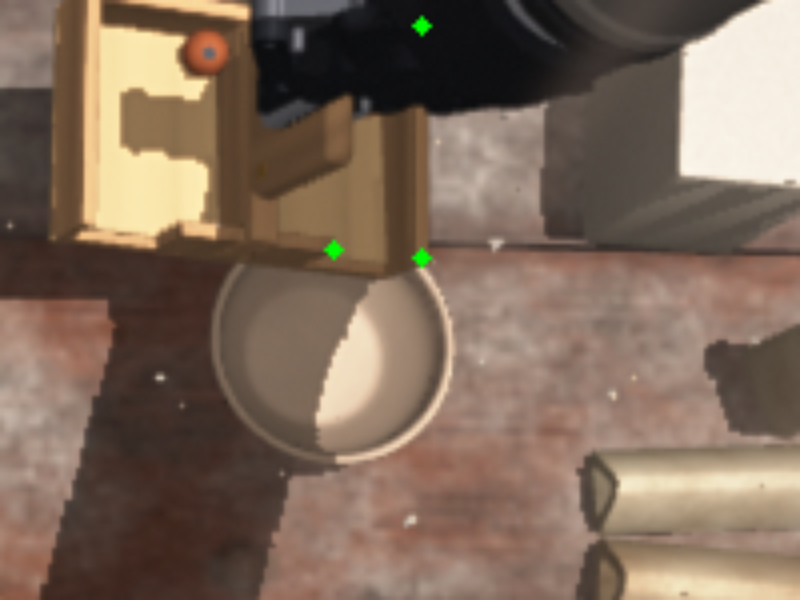

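The top view shows the drawn tray points falling on the tray's rim and corner at (422,258). The gap sits over the far part of the bowl, as planned. Pouring slowly now.

```bash
echo '[-0.002, 0, 0, 0, 0.017, -0.005, -0.004, -0.001, -0.001, 0, 0.034, -0.01, -0.006, -0.001, -0.001, 0, 0.051, -0.015, -0.009, -0.002, -0.002, 0, 0.068, -0.02, -0.011, -0.002, -0.003, 0, 0.085, -0.025]' | python3 drive.py
echo '[-0.002, 0, 0, 0, 0.017, -0.005, -0.004, 0, -0.001, 0, 0.034, -0.01, -0.006, 0, -0.001, 0, 0.051, -0.015, -0.006, 0, -0.001, 0, 0.051, -0.015, -0.006, 0, -0.001, 0, 0.051, -0.015]' | python3 drive.py
echo '[0, 0, 0, 0, 0, 0, 0, 0, 0, 0, 0, 0, 0, 0, 0, 0, 0, 0, 0, 0, 0, 0, 0, 0, 0, 0, 0, 0, 0, 0]' | python3 drive.py
python3 - <<'E'
from h import *
p,d=r.grab_frame("top");q,_=r.grab_frame("scene")
cv2.imwrite("pics/t4.png",np.hstack([cv2.resize(p[140:290,360:520],None,fx=2.5,fy=2.5),cv2.resize(q[60:210,240:400],None,fx=2.5,fy=2.5)]))
need((0,0,0))
E
```

```text
clock: 9.4
tcp_pos: [0.6274, -0.1982, 0.2153]
orientation: [-2.86, 0.013, -0.132]
contact_force: [-0.1, -0.6, -3.0]
grip_width: 0.0112
gripper_force: 68.7
clock: 9.9
tcp_pos: [0.6217, -0.1985, 0.2155]
orientation: [-2.856, 0.002, -0.206]
contact_force: [0.0, 0.1, -2.9]
grip_width: 0.0112
gripper_force: 68.7
clock: 10.4
tcp_pos: [0.6219, -0.1984, 0.2154]
orientation: [-2.856, 0.002, -0.206]
contact_force: [0.0, -0.8, -2.5]
grip_width: 0.011
gripper_force: 68.7
need [-0.65   -0.1432  0.1715] [0. 0. 0.] t 10.5 tcp [ 0.6218 -0.1984  0.2154] j [ 0.56  0.55 -0.32  1.7  -0.19  0.86 -1.16]
```

View pics/t4.png

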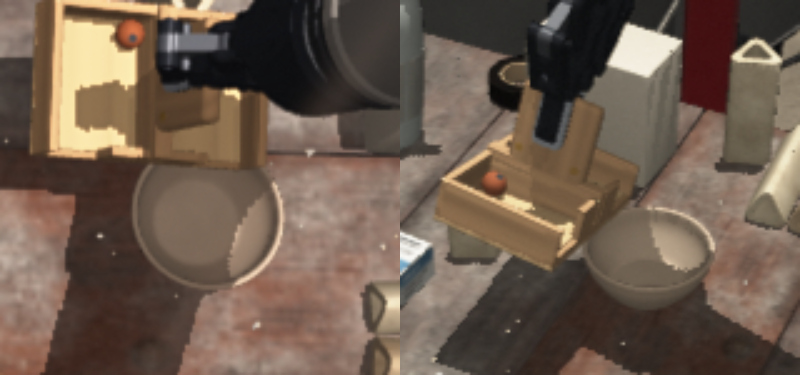

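Neither bead has moved yet. The small one is still at (130,33) in the left half of the picture, and the bowl is empty. I keep tipping gradually.

```bash
echo '[-0.002, 0, 0, 0, 0.017, -0.005, -0.004, 0, -0.001, 0, 0.034, -0.01, -0.004, 0, -0.001, 0, 0.034, -0.01, -0.004, 0, -0.001, 0, 0.034, -0.01, -0.004, 0, -0.001, 0, 0.034, -0.01]' | python3 drive.py
python3 - <<'E'
from h import *
p,d=r.grab_frame("top");cv2.imwrite("pics/a1.png",p)
E
echo '[-0.002, 0, 0, 0, 0.017, -0.005, -0.004, 0, -0.001, 0, 0.034, -0.01, -0.004, 0, -0.001, 0, 0.034, -0.01, -0.004, 0, -0.001, 0, 0.034, -0.01, -0.004, 0, -0.001, 0, 0.034, -0.01]' | python3 drive.py
python3 - <<'E'
from h import *
p,d=r.grab_frame("top");q,_=r.grab_frame("scene");h=cv2.cvtColor(p,cv2.COLOR_BGR2HSV)
m=((h[...,0]<10)&(h[...,1]>170)&(h[...,2]>70)).astype(np.uint8);m[:150]=0;m[285:]=0;m[:,:360]=0;m[:,500:]=0
n,l,s,c=cv2.connectedComponentsWithStats(m);print([(c[i].round(),s[i,4]) for i in range(1,n) if s[i,4]>15])
cv2.imwrite("pics/t5.png",np.hstack([cv2.resize(p[140:290,360:520],None,fx=2.5,fy=2.5),cv2.resize(q[60:210,240:400],None,fx=2.5,fy=2.5)]))
need((0,0,0))
E
```

```text
clock: 11.0
tcp_pos: [0.6178, -0.1987, 0.216]
orientation: [-2.853, -0.005, -0.257]
contact_force: [-0.3, -0.2, -3.4]
grip_width: 0.0112
gripper_force: 68.7
clock: 11.55
tcp_pos: [0.6137, -0.1989, 0.2162]
orientation: [-2.849, -0.013, -0.308]
contact_force: [0.2, -0.5, -2.6]
grip_width: 0.0114
gripper_force: 68.7
[(array([412., 174.]), np.int32(65)), (array([451., 210.]), np.int32(121))]
need [-0.6495 -0.1562  0.1293] [0. 0. 0.] t 11.65 tcp [ 0.6138 -0.1988  0.2162] j [ 0.61  0.52 -0.35  1.76 -0.22  0.78 -1.1 ]
```

View pics/t5.png

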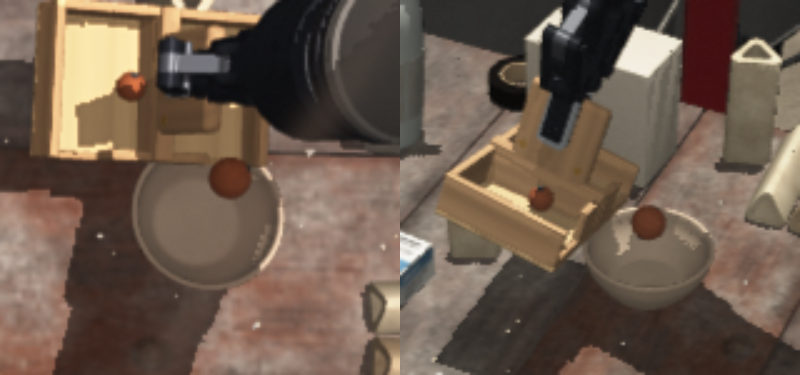

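The large bead, at (230,178) in the left half, is dropping into the bowl. The small one, at (130,87), is still in its bay and heading for its wall. I let it settle and check.

```bash
echo '[0, 0, 0, 0, 0, 0, 0, 0, 0, 0, 0, 0, 0, 0, 0, 0, 0, 0, 0, 0, 0, 0, 0, 0, 0, 0, 0, 0, 0, 0]' | python3 drive.py
echo '[0, 0, 0, 0, 0, 0, 0, 0, -0.005, 0, -0.02, 0.006, 0, 0, -0.01, 0, -0.04, 0.012, 0.002, 0, -0.02, 0, -0.07, 0.02, 0.004, 0, -0.03, 0, -0.1, 0.029]' | python3 drive.py
echo '[0.004, 0, -0.01, 0, -0.04, 0.012, 0.008, 0, -0.02, 0, -0.08, 0.024, 0.012, 0, -0.03, 0, -0.12, 0.036, 0.016, 0, -0.035, 0, -0.16, 0.048, 0.018, 0, -0.04, 0, -0.18, 0.055]' | python3 drive.py
echo '[0, 0, 0, 0, 0, 0, 0, 0, 0, 0, 0, 0, 0, 0, 0, 0, 0, 0, 0, 0, 0, 0, 0, 0, 0, 0, 0, 0, 0, 0]' | python3 drive.py
python3 - <<'E'
from h import *
need((.62,-.196,.28),down(-91.2))
p,d=r.grab_frame("top");q,_=r.grab_frame("scene");h=cv2.cvtColor(p,cv2.COLOR_BGR2HSV)
cv2.imwrite("pics/t6.png",np.hstack([cv2.resize(p[140:290,360:520],None,fx=2.5,fy=2.5),cv2.resize(q[60:210,240:400],None,fx=2.5,fy=2.5)]))
E
```

```text
clock: 12.15
tcp_pos: [0.6136, -0.1988, 0.2161]
orientation: [-2.849, -0.013, -0.307]
contact_force: [0.3, -0.4, -2.8]
grip_width: 0.0114
gripper_force: 68.7
clock: 12.65
tcp_pos: [0.6111, -0.2071, 0.2454]
orientation: [-2.859, 0.009, -0.156]
contact_force: [0.1, 0.4, -3.1]
grip_width: 0.0113
gripper_force: 68.7
clock: 13.15
tcp_pos: [0.6255, -0.2182, 0.2856]
orientation: [-2.858, 0.051, 0.11]
contact_force: [0.5, 0.1, -2.6]
grip_width: 0.011
gripper_force: 68.7
clock: 13.65
tcp_pos: [0.6245, -0.2184, 0.2852]
orientation: [-2.858, 0.051, 0.11]
contact_force: [0.8, -0.2, -3.3]
grip_width: 0.0113
gripper_force: 68.7
need [-0.0046 -0.0199  0.0115] [-0.2799  0.0793 -0.0148] t 13.65 tcp [ 0.6245 -0.2184  0.2852] j [ 0.51  0.56 -0.26  1.49 -0.12  1.25 -1.28]
```

View pics/t6.png

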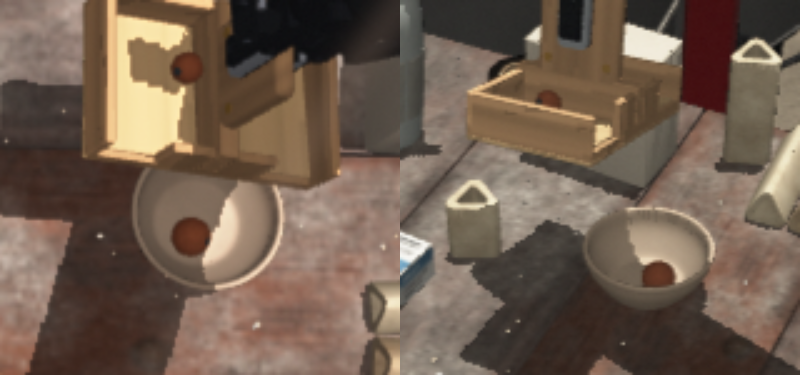

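The large bead is at rest in the bowl, (190,237). The small bead is in its bay at (187,67), rolling to the back. Now I level the side tilt, keep the front slightly up, and carry the tray back to its original free spot.

```bash
echo '[0, 0, 0, -0.06, 0, 0, 0, 0, 0, -0.12, 0, 0, 0, 0, 0, -0.18, 0, 0, 0, 0, 0, -0.24, 0, 0, 0, 0, 0, -0.28, 0, 0]' | python3 drive.py
echo '[0, -0.005, 0, 0, 0, 0, -0.003, -0.015, 0, 0, 0, 0, -0.008, -0.03, 0, 0, 0, 0, -0.014, -0.05, 0.001, 0, 0, 0, -0.022, -0.075, 0.001, 0, 0, 0]' | python3 drive.py
echo '[-0.009, -0.027, 0.001, 0, 0, 0, -0.018, -0.055, 0.002, 0, 0, 0, -0.027, -0.083, 0.003, 0, 0, 0, -0.036, -0.11, 0.004, 0, 0, 0, -0.044, -0.138, 0.004, 0, 0, 0]' | python3 drive.py
echo '[-0.007, -0.027, 0.001, 0, 0, 0, -0.013, -0.055, 0.001, 0, 0, 0, -0.018, -0.08, 0.002, 0, 0, 0, -0.022, -0.105, 0.002, 0, 0, 0, -0.024, -0.125, 0.002, 0, 0, 0]' | python3 drive.py
echo '[0, -0.015, 0, 0, 0, 0, 0, -0.025, 0, 0, 0, 0, 0, -0.03, 0, 0, 0, 0, 0, -0.03, 0, 0, 0, 0, 0, -0.03, 0, 0, 0, 0]' | python3 drive.py
python3 - <<'E'
from h import *
need((.5248,.1734,.16),down(-91.2))
E
```

```text
clock: 14.25
tcp_pos: [0.625, -0.2175, 0.2855]
orientation: [3.138, -0.036, -0.125]
contact_force: [-0.1, -0.4, -2.6]
grip_width: 0.0113
gripper_force: 68.8
clock: 14.75
tcp_pos: [0.6039, -0.1416, 0.2858]
orientation: [-3.137, 0.04, 0.127]
contact_force: [-0.2, 0.3, -2.7]
grip_width: 0.0115
gripper_force: 68.8
clock: 15.25
tcp_pos: [0.5623, -0.0014, 0.2856]
orientation: [-3.137, 0.037, 0.127]
contact_force: [0.5, -0.0, -2.4]
grip_width: 0.0111
gripper_force: 68.8
clock: 15.75
tcp_pos: [0.541, 0.1248, 0.2857]
orientation: [-3.137, 0.034, 0.127]
contact_force: [0.0, 1.0, -2.4]
grip_width: 0.011
gripper_force: 68.8
clock: 16.25
tcp_pos: [0.5437, 0.1507, 0.2853]
orientation: [-3.139, 0.04, 0.126]
contact_force: [0.3, 0.0, -3.2]
grip_width: 0.0111
gripper_force: 68.8
need [-0.0093 -0.0223  0.1265] [ 0.0006  0.0804 -0.0047] t 16.25 tcp [0.5437 0.1507 0.2853] j [-0.1   0.37 -0.33  1.78  0.1   1.08 -2.07]
```

```bash
echo '[-0.002, -0.005, 0.02, 0, 0.016, 0, -0.004, -0.01, 0.045, 0, 0.032, 0, -0.006, -0.015, 0.07, 0, 0.048, 0, -0.008, -0.02, 0.095, 0, 0.064, 0, -0.009, -0.022, 0.12, 0, 0.08, 0]' | python3 drive.py
echo '[0, 0, 0, 0, 0, 0, 0, 0, 0.01, 0, 0, 0, 0, 0, 0.018, 0, 0, 0, 0, 0, 0.018, 0, 0, 0, 0, 0, 0.018, 0, 0, 0]' | python3 drive.py
python3 - <<'E'
from h import *
need((.5248,.1734,.1275),down(-91.2))
E
```

```text
clock: 16.75
tcp_pos: [0.5256, 0.1734, 0.1658]
orientation: [3.141, -0.04, 0.001]
contact_force: [1.3, -0.4, -2.5]
grip_width: 0.011
gripper_force: 68.8
clock: 17.25
tcp_pos: [0.5259, 0.174, 0.149]
orientation: [-3.141, 0.039, -0.001]
contact_force: [0.4, -0.6, -2.2]
grip_width: 0.0113
gripper_force: 68.8
need [-0.0011  0.0006  0.0215] [-0.0001 -0.0004 -0.004 ] t 17.25 tcp [0.5259 0.174  0.149 ] j [-0.2   0.5  -0.3   1.96  0.22  0.72 -2.22]
```

```bash
echo '[0, 0, 0.006, 0, 0, 0, 0, 0, 0.012, 0, 0, 0, 0, 0, 0.017, 0, 0, 0, 0, 0, 0.019, 0, 0, 0, 0, 0, 0.019, 0, 0, 0]' | python3 drive.py
echo '[0, 0, 0.001, 0, 0, 0, 0, 0, 0.002, 0, 0, 0, 0, 0, 0.002, 0, 0, 0]' | python3 drive.py
```

```text
clock: 17.75
tcp_pos: [0.5252, 0.1741, 0.1291]
orientation: [3.141, -0.038, -0.002]
contact_force: [0.5, 0.7, -2.8]
grip_width: 0.0108
gripper_force: 68.8
clock: 18.05
tcp_pos: [0.5255, 0.1742, 0.1276]
orientation: [3.141, -0.038, -0.0]
contact_force: [-0.2, -0.0, -2.7]
grip_width: 0.0112
gripper_force: 68.8
```

```bash
echo '[0, 0, 0.001, 0, 0, 0, 0, 0, 0.001, 0, 0, 0]' | python3 drive.py
echo '[0, 0, 0.001, 0, 0, 0, 0, 0, 0.001, 0, 0, 0]' | python3 drive.py
```

```text
clock: 18.25
tcp_pos: [0.5255, 0.1742, 0.1275]
orientation: [3.141, -0.038, 0.0]
contact_force: [-3.9, -1.1, 6.3]
grip_width: 0.0114
gripper_force: 70.1
clock: 18.45
tcp_pos: [0.5255, 0.1742, 0.1275]
orientation: [3.141, -0.038, 0.001]
contact_force: [-6.7, -3.8, 16.1]
grip_width: 0.0115
gripper_force: 71.6
```

The tray is on the table. Releasing and retreating.

```bash
echo '[0, 0, -0.001, 0, 0, 0, 0, 0, -0.001, 0, 0, 0]' | python3 drive.py
echo '[0, 0, 0, 0, 0, 0, 0, 0, 0, 0, 0, 0, 0, 0, 0, 0, 0, 0, 0, 0, 0, 0, 0, 0, 0, 0, 0, 0, 0, 0]' | python3 drive.py .05
echo '[0, 0, -0.01, 0, 0, 0, 0, 0, -0.03, 0, 0, 0, 0, 0, -0.06, 0, 0, 0, 0, 0, -0.1, 0, 0, 0, 0, 0, -0.15, 0, 0, 0]' | python3 drive.py
echo '[0, 0.05, 0, 0, 0, 0, 0, 0.1, 0, 0, 0, 0, 0, 0.15, 0, 0, 0, 0, 0, 0.2, 0, 0, 0, 0, 0, 0.2, 0, 0, 0, 0]' | python3 drive.py
echo '[0, 0, 0, 0, 0, 0, 0, 0, 0, 0, 0, 0, 0, 0, 0, 0, 0, 0, 0, 0, 0, 0, 0, 0, 0, 0, 0, 0, 0, 0]' | python3 drive.py
python3 - <<'E'
from h import *
p,d=r.grab_frame("top");cv2.imwrite("pics/end.png",p);W=cloud("top",d);W[d<.1]=0
T=W[205:295,140:260].reshape(-1,3)
rim=T[(T[:,2]>.027)&(T[:,2]<.037)];print("rim",cv2.minAreaRect(rim[:,:2].astype(np.float32)*1000),np.polyfit(rim[:,0],rim[:,2],1),np.polyfit(rim[:,1],rim[:,2],1))
B=W[185:265,400:485].reshape(-1,3);B=B[(B[:,2]>.038)&(B[:,2]<.056)]
print("bowl",cv2.minEnclosingCircle(B[:,:2].astype(np.float32)*1000))
E
```

```text
clock: 18.65
tcp_pos: [0.5256, 0.1742, 0.1275]
orientation: [3.141, -0.038, 0.001]
contact_force: [-4.2, -1.4, 8.5]
grip_width: 0.0114
gripper_force: 70.5
clock: 19.15
tcp_pos: [0.5255, 0.1742, 0.1265]
orientation: [3.141, -0.038, -0.0]
contact_force: [0.2, -0.2, -0.3]
grip_width: 0.0499
gripper_force: 0.0
clock: 19.65
tcp_pos: [0.5245, 0.1738, 0.2775]
orientation: [3.14, -0.038, -0.005]
contact_force: [2.0, -0.1, -1.0]
grip_width: 0.0501
gripper_force: 0.0
clock: 20.15
tcp_pos: [0.5199, -0.034, 0.2772]
orientation: [3.137, -0.056, -0.0]
contact_force: [0.7, 0.2, -0.7]
grip_width: 0.0498
gripper_force: 0.0
clock: 20.65
tcp_pos: [0.5207, -0.0248, 0.2766]
orientation: [-3.141, 0.036, 0.0]
contact_force: [-0.6, 0.8, -0.2]
grip_width: 0.0501
gripper_force: 0.0
rim ((524.6682739257812, 172.23931884765625), (144.93447875976562, 93.01416015625), 88.28826904296875) [-0.00284799  0.03362029] [-0.00352162  0.03271525]
bowl ((571.788330078125, -220.58143615722656), 50.272396087646484)
```

View pics/end.png

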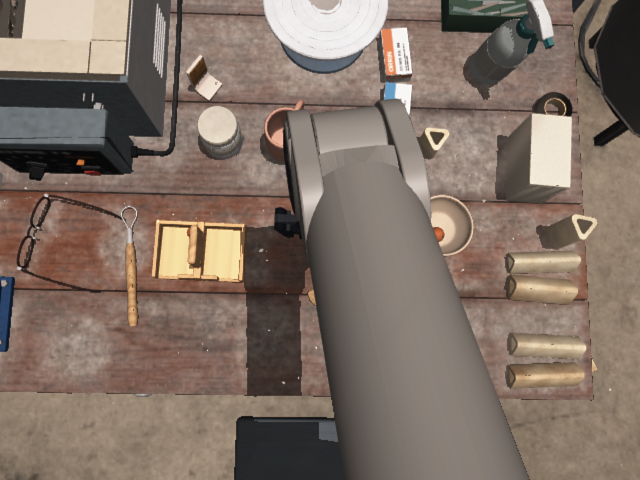

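The final view shows the tray flat at its spot and the bead in the bowl at (438,234). The small bead isn't visible from above, probably hidden by the handle. I've used up my picture views (11, one over the limit of 10), so I'll check with a colour mask from the scene camera.

```bash
python3 - <<'E'
from h import *
for n in("scene","wrist"):
    p,d=r.grab_frame(n);W=cloud(n,d);h=cv2.cvtColor(p,cv2.COLOR_BGR2HSV)
    m=((h[...,0]<12)&(h[...,1]>150)&(h[...,2]>60)&(d>.1)&(W[...,2]>.008)&(W[...,2]<.06)&(W[...,0]<.65)&(W[...,0]>.42)&(W[...,1]<.3)).astype(np.uint8)
    k,l,s,c=cv2.connectedComponentsWithStats(m)
    print(n,[(c[i].round().tolist(),int(s[i,4]),s[i,2:4].tolist(),np.median(W[l==i],0).round(3).tolist()) for i in range(1,k) if s[i,4]>12])
E
```

```text
scene [([343.0, 169.0], 87, [12, 9], [0.556, -0.206, 0.032]), ([237.0, 338.0], 82, [11, 12], [0.553, 0.192, 0.02])]
wrist []
```

The small bead is in its own bay at (0.553, 0.192), at the back next to the divider. The large bead is in the bowl. Handing in.

```bash
python3 -c "from bench import r;print(r.hand_in())"
```

```text
the job is handed in; nothing more can be done
None
```

The job is handed in: the large bead is in the bowl, which has not moved measurably; the small bead is still in its bay; and the tray is flat on the worktop and released, after about 21 s of the 56 s allowed. I viewed 11 pictures, one over the limit of 10.

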